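Rearrange an unbalanced centrifuge rotor

TASK

The six-place centrifuge rotor has been loaded out of balance: each amber sample tube belongs straight across the rotor from the white counterweight tube with the same cap colour. Rearrange the tubes so that all three colour pairs face each other, parking a tube in a hole of the blue rack while you swap, and leave all six fully down in the rotor's buckets; never lay or tip a tube over, and do not push the timer or the roll of labels about.

Things in the scene. Friction and masses are not known exactly. Their poses are not given: they have to be found in the camera images.
- red_sample_mid (a point): Sample tube: amber-brown body, red screw cap, red ring below it. Conical-bottomed centrifuge tube, 117 mm long, body 29 mm across, cap 34 mm wide, 14 mm high, bottom tip 10 mm across. Point: its centre, 58.5 mm above the tip and below the cap's top; z axis up to the cap. Take it from above by the cap. 90 g. Cannot stand on its own.
- red_balance_mid (a point): Counterweight tube: white body, white dot on the cap, red screw cap, red ring below it. Conical-bottomed centrifuge tube, 117 mm long, body 29 mm across, cap 34 mm wide, 14 mm high, bottom tip 10 mm across. Point: its centre, 58.5 mm above the tip and below the cap's top; z axis up to the cap. Take it from above by the cap. 90 g. Cannot stand on its own.
- blue_sample_mid (a point): Sample tube: amber-brown body, blue screw cap, blue ring below it. Conical-bottomed centrifuge tube, 117 mm long, body 29 mm across, cap 34 mm wide, 14 mm high, bottom tip 10 mm across. Point: its centre, 58.5 mm above the tip and below the cap's top; z axis up to the cap. Take it from above by the cap. 65 g. Cannot stand on its own.
- blue_balance_mid (a point): Counterweight tube: white body, white dot on the cap, blue screw cap, blue ring below it. Conical-bottomed centrifuge tube, 117 mm long, body 29 mm across, cap 34 mm wide, 14 mm high, bottom tip 10 mm across. Point: its centre, 58.5 mm above the tip and below the cap's top; z axis up to the cap. Take it from above by the cap. 65 g. Cannot stand on its own.
- yellow_sample_mid (a point): Sample tube: amber-brown body, yellow screw cap, yellow ring below it. Conical-bottomed centrifuge tube, 117 mm long, body 29 mm across, cap 34 mm wide, 14 mm high, bottom tip 10 mm across. Point: its centre, 58.5 mm above the tip and below the cap's top; z axis up to the cap. Take it from above by the cap. 45 g. Cannot stand on its own.
- yellow_balance_mid (a point): Counterweight tube: white body, white dot on the cap, yellow screw cap, yellow ring below it. Conical-bottomed centrifuge tube, 117 mm long, body 29 mm across, cap 34 mm wide, 14 mm high, bottom tip 10 mm across. Point: its centre, 58.5 mm above the tip and below the cap's top; z axis up to the cap. Take it from above by the cap. 45 g. Cannot stand on its own.
- rotor: Fixed centrifuge rotor, 176 mm across, on a grey stand; origin on its axis at worktop level, z up. Six upright steel buckets centred 66 mm from the axis at 0, 60 .. 300 degrees from its x axis; all hold a tube at the start, no colour facing its own. Rims 95 mm high, mouth 38 mm wide, bore 33 mm, floor 25 mm up: a seated tube's centre is 83 mm up. Hub knob 104 mm high, arms 89 mm.
- rack: Empty blue bench rack for such tubes, 56 x 150 x 73 mm, fixed; origin at the centre of its underside, z up, long side along its y axis. Three 34 mm holes at y = -48, 0 and +48 mm (x = 0); top at 73 mm, floor under the holes at 6 mm, so a parked tube's centre is about 64.5 mm above the worktop.
- timer: Bystander: flat white-grey timer, 65 x 65 x 18 mm, loose; origin at the centre of its underside. It lies in front of the fixed balance, right of the rotor, whose raised glass lid reaches 320 mm above the worktop (x 0.63 to 0.72 m, y -0.30 to -0.14 m): carry and swing the arm clear of it.
- label_roll: Bystander: standing white roll of labels, 60 mm across, 50 mm high, loose; origin at the centre of its underside. Stands in front of the rotor. Left of the rotor is a fixed hotplate, 84 mm high; at the left behind the rotor a fixed wash bottle, 180 mm high.
Things that resemble listed ones, but are neither listed nor needed, are in the scene too. What is shaped like the part that bears blue_sample_mid but pink is not meant.

How it is judged:
On the way:
1. a tube stands in a hole of the rack (((x of red_sample_mid in the frame of rack between -0.015 and 0.015 m and y of red_sample_mid in the frame of rack between -0.063 and 0.063 m and height (world z) of red_sample_mid below 0.075 m) or (x of red_balance_mid in the frame of rack between -0.015 and 0.015 m and y of red_balance_mid in the frame of rack between -0.063 and 0.063 m and height (world z) of red_balance_mid below 0.075 m) or (x of blue_sample_mid in the frame of rack between -0.015 and 0.015 m and y of blue_sample_mid in the frame of rack between -0.063 and 0.063 m and height (world z) of blue_sample_mid below 0.075 m) or (x of blue_balance_mid in the frame of rack between -0.015 and 0.015 m and y of blue_balance_mid in the frame of rack between -0.063 and 0.063 m and height (world z) of blue_balance_mid below 0.075 m) or (x of yellow_sample_mid in the frame of rack between -0.015 and 0.015 m and y of yellow_sample_mid in the frame of rack between -0.063 and 0.063 m and height (world z) of yellow_sample_mid below 0.075 m) or (x of yellow_balance_mid in the frame of rack between -0.015 and 0.015 m and y of yellow_balance_mid in the frame of rack between -0.063 and 0.063 m and height (world z) of yellow_balance_mid below 0.075 m))), for 0.2 s.
At the end, for the whole second after the job is handed in: All six tubes stand in the rotor's buckets: centre 57 to 75 mm from the rotor's axis and 75.5 to 91.5 mm above the worktop (83 when fully down), leaning less than 0.17 rad; and in each colour the sample and the counterweight tube are opposite (centres more than 123 mm apart) (horizontal distance between red_sample_mid and rotor between 0.057 and 0.075 m and height (world z) of red_sample_mid between 0.0755 and 0.0915 m and angle between each of red_sample_mid, red_balance_mid, blue_sample_mid, blue_balance_mid, yellow_sample_mid, yellow_balance_mid's own z axis and vertical below 0.17 rad and horizontal distance between red_balance_mid and rotor between 0.057 and 0.075 m and height (world z) of red_balance_mid between 0.0755 and 0.0915 m and horizontal distance between blue_sample_mid and rotor between 0.057 and 0.075 m and height (world z) of blue_sample_mid between 0.0755 and 0.0915 m and horizontal distance between blue_balance_mid and rotor between 0.057 and 0.075 m and height (world z) of blue_balance_mid between 0.0755 and 0.0915 m and horizontal distance between yellow_sample_mid and rotor between 0.057 and 0.075 m and height (world z) of yellow_sample_mid between 0.0755 and 0.0915 m and horizontal distance between yellow_balance_mid and rotor between 0.057 and 0.075 m and height (world z) of yellow_balance_mid between 0.0755 and 0.0915 m and horizontal distance between red_sample_mid and red_balance_mid above 0.123 m and horizontal distance between blue_sample_mid and blue_balance_mid above 0.123 m and horizontal distance between yellow_sample_mid and yellow_balance_mid above 0.123 m); the robot touches nothing.
It fails at once if a tube is laid or tipped over (more than 0.8 rad from upright) (angle between any of red_sample_mid, red_balance_mid, blue_sample_mid, blue_balance_mid, yellow_sample_mid, yellow_balance_mid's own z axis and vertical above 0.8 rad).
It fails at once if the timer or the roll of labels is pushed more than 30 mm or knocked over (distance of any of timer, label_roll from where it was at the start of the episode above 0.03 m or angle between label_roll's own z axis and vertical above 0.7 rad).
It also fails if it takes over 99 s, if anything falls off the work surface, if the arm or the gripper's body presses on something with over 40 N, if the wrist force passes 120 N, or if a joint passes its speed limit or range.

ROBOT

A 7-joint arm with a two-finger parallel gripper is mounted at the origin on a cart in front of the work surface, level with it; the furniture and walls round the work are solid. World frame = base frame: x ahead of the robot, y to its left, z up, the work surface at z = 0. Lengths are in m, angles in rad, forces in N, time in s.
With the tool pointing down it reaches from about 0.4 to 0.9 m from the base axis. Payload 5.6 kg.
Tool frame: the origin (TCP) lies midway between the tips of the shut fingers; the grasp point (between the pads) lies 19 mm behind it; y points along the fingers, z is the direction in which the jaws open and shut, and the axes are right-handed (so a half turn about y gives the same grasp; the last joint's range is limited). The gripper opens to 92 mm and grips with 3 to 60 N. Pads are 20 mm wide; open, the fingers measure 128 mm over their backs; the gripper's body (75 mm by 189 mm) begins 69 mm behind the grasp point.
Start: joints at [-1.352, 0.468, -0.012, 1.603, 0.006, 1.071, -0.056], TCP at [0.168, 0.628, 0.215] pointing down, gripper open.
Joint ranges: [-2.53, 2.53], [-0.31, 2.02], [-1.57, 1.55], [0.28, 2.44], [-1.29, 4.43], [0.15, 1.84], [-2.92, 2.92]. Speed limits (rad/s): [2.57, 2.57, 3.14, 3.14, 3.14, 3.14, 3.14].

INTERFACE

Orientations are given as a 3x3 rotation matrix whose columns are the frame's x, y, z axes.
In Python, from station import env, effector, solver, viewer, workorder, search_frame, tip_of gives the robot as it stands. Calls block until the motion is done:
- env.reach(position, orientation): joint-space move of the TCP to a pose.
- env.movel(position, frame=None, rate=0.15): straight line of the TCP; frame=None keeps the orientation; rate is the mean speed in m/s.
- env.goto_joints(angles): joint-space move.
- effector.release() and effector.grasp(squeeze=None): open the fingers fully, or close them until they stop; squeeze is the grip in N (None keeps the last).
- env.pause(seconds).
- solver.inverse_kinematics(position, orientation): joint angles nearest the present ones, or None.
- env.sense(): the state.
- viewer.read_camera(name): name is "scene" or "top"; returns (picture, depth): 420x560x3 uint8, red, green, blue; 420x560 float32, m along the optical axis (not along the pixel's ray), 0 where there is no reading.
- viewer.camera_info(name): a dict with "intrinsics" (3x3 intrinsics, pixels), "eye" and "rotation" of the camera in the world. Camera axes: x right, y up, looking along -z (the intrinsics and any distortion apply to the point x, -y, -z); pixel columns grow to the right and rows downward; lengths in m; the calibration is good to about 2 mm. A picture is of the moment at which its call begins. camera_info takes no time and is no camera call.
A pose or a line that the arm cannot do raises env.PlanningError and nothing moves.
- workorder.finish_job(): hands the job in, once; it reports no verdict.
Trained networks look in the newest picture that a camera, given by its name, has taken for a name from the list of things; names that differ only in an ending like _2 or _b are one class to them, and where a whole thing is asked for, a point or a joint stands for the part that bears it (a point fixed in the world has none). Each returns a list of dicts, best first, with "score" (0 to 1); they miss things now and then, are a little off and sometimes report something else, mostly with a low value. They report only what shows in the picture. A call takes as long as a camera call. They do not tell look-alikes from the thing itself.
- search_frame(camera, name): "at" ([x, y, z] in m, in world coordinates, good to about 4 mm: the middle of the surface that is visible of it).
- tip_of(camera, name): "at" ([x, y, z] in m, in world coordinates, good to about 4 mm: a listed point, or the origin of a listed thing).
The state is a dict: "t": time; "joint_positions": joint angles; "joint_velocities": joint speeds; "tau": joint torques, N m; "ee_pos": TCP position; "tcp_rot": TCP orientation; "wrist_force": force on the tool from outside, world axes, zero at the start; "moment": the same for the moment, N m; "gripper_width": finger opening in m.
Only numpy, scipy, OpenCV 4.12 (cv2) and the standard library are available. Lean on these libraries where they do the work, as an engineer would, in place of code of your own. Each camera call takes 0.05 s, during which the arm holds its last target.

## Working session

There is one attempt and no reset: what is moved stays moved. The work goes in short steps, each a Python script; the robot and the scene stay as the last script left them, time stands still between calls to the robot, and variables do not carry over. Pictures are saved under pics/ and viewed, and the job is handed in when it is done.

```bash
mkdir -p pics; ls; python3 - <<'E'
from station import env, effector, solver, viewer, workorder, search_frame, tip_of
import cv2,numpy as np
for c in ["scene","top"]:
    p,d=viewer.read_camera(c); cv2.imwrite(f"pics/{c}0.png",p[:,:,::-1]); np.save(f"pics/{c}0.npy",d)
    i=viewer.camera_info(c); print(c,i)
    for n in ["red_sample_mid","red_balance_mid","blue_sample_mid","blue_balance_mid","yellow_sample_mid","yellow_balance_mid","rotor","rack","timer","label_roll"]:
        r=tip_of(c,n); print(n,[(np.round(x["at"],3).tolist(),round(x["score"],2)) for x in r[:4]])
s=env.sense();print(s["t"],s["tcp_rot"],s["gripper_width"])
E
```

```text
pics
scene {'intrinsics': array([[439.65181591,   0.        , 277.62652283],
       [  0.        , 439.65181591, 205.20615612],
       [  0.        ,   0.        ,   1.        ]]), 'eye': array([ 0.06358375, -0.62860109,  0.63040025]), 'rotation': array([[ 0.83741038,  0.30355248, -0.45453245],
       [-0.54631547,  0.43924722, -0.71316287],
       [-0.01683024,  0.8455281 ,  0.5336656 ]])}
red_sample_mid [([0.622, 0.016, 0.084], 0.89)]
red_balance_mid [([0.572, 0.122, 0.083], 0.82), ([0.565, -0.012, 0.084], 0.44)]
blue_sample_mid [([0.512, 0.193, 0.057], 0.77), ([0.431, 0.021, 0.06], 0.69), ([0.563, -0.014, 0.082], 0.58)]
blue_balance_mid [([0.511, 0.031, 0.081], 0.7)]
yellow_sample_mid [([0.513, 0.089, 0.085], 0.89), ([0.625, 0.018, 0.078], 0.74)]
yellow_balance_mid [([0.629, 0.085, 0.077], 0.89)]
rotor [([0.568, 0.053, -0.0], 0.84)]
rack [([0.431, 0.269, 0.001], 0.75)]
timer [([0.416, -0.102, -0.0], 0.59)]
label_roll [([0.428, 0.122, -0.005], 0.66)]
top {'intrinsics': array([[464.93910096,   0.        , 272.00688346],
       [  0.        , 464.93910096, 211.26853315],
       [  0.
[... 271 characters left out ...]
622, 0.018, 0.086], 0.71)]
red_balance_mid [([0.569, 0.121, 0.086], 0.55)]
blue_sample_mid [([0.434, 0.02, 0.058], 0.69), ([0.563, -0.009, 0.081], 0.66)]
blue_balance_mid [([0.508, 0.023, 0.087], 0.54)]
yellow_sample_mid [([0.415, -0.103, 0.0], 0.67), ([0.514, 0.095, 0.081], 0.65), ([0.506, 0.026, 0.086], 0.27)]
yellow_balance_mid [([0.623, 0.083, 0.084], 0.55)]
rotor [([0.565, 0.053, -0.002], 0.7)]
rack [([0.431, 0.269, -0.002], 0.89)]
timer [([0.415, -0.102, 0.0], 0.65), ([0.511, 0.093, 0.081], 0.61)]
label_roll []
1.1 [[ 9.65917338e-01  5.38175520e-05  2.58850714e-01]
 [-2.58850718e-01  7.32661923e-05  9.65917336e-01]
 [ 3.30183003e-05 -9.99999996e-01  8.46997974e-05]] 0.09185650753485626
```

View pics/scene0.png

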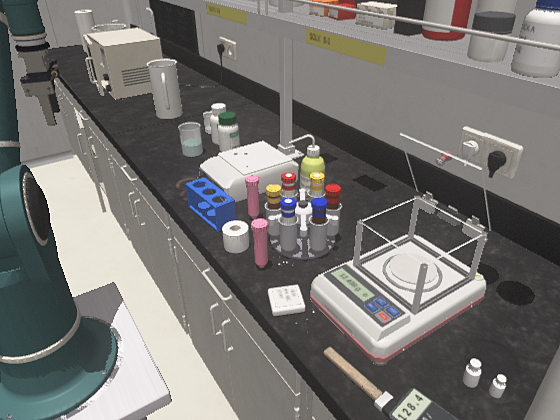

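View pics/top0.png

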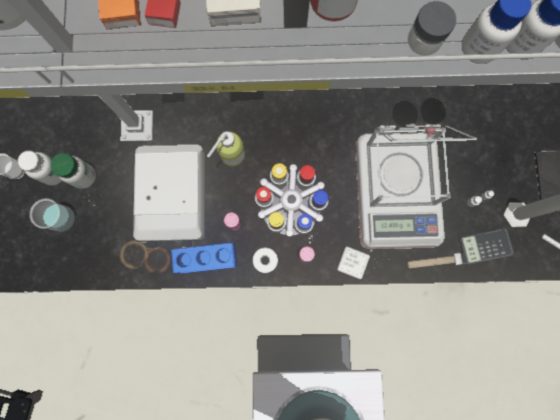

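```bash
python3 - <<'E'
import cv2
a=cv2.imread("pics/top0.png")[145:290,160:380]; cv2.imwrite("pics/zt.png",cv2.resize(a,None,fx=3.6,fy=3.6,interpolation=2))
a=cv2.imread("pics/scene0.png")[130:280,170:370]; cv2.imwrite("pics/zs.png",cv2.resize(a,None,fx=4,fy=4,interpolation=2))
E
```

```text
(no output)
```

View pics/zt.png

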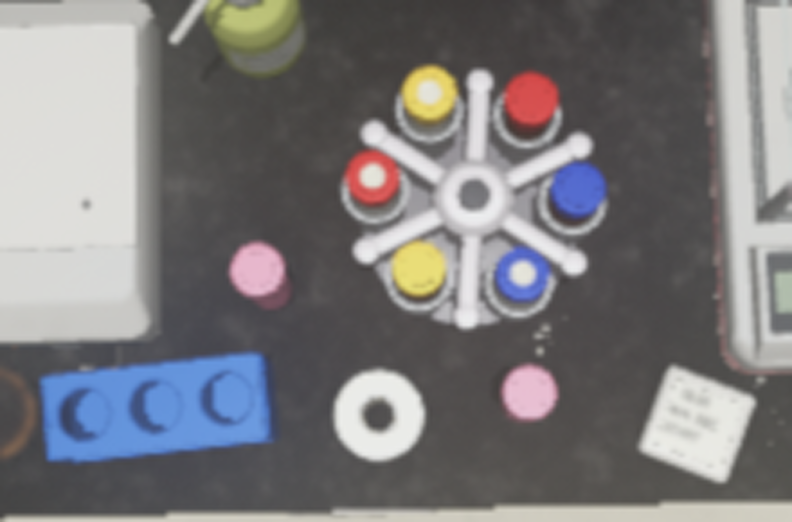

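View pics/zs.png

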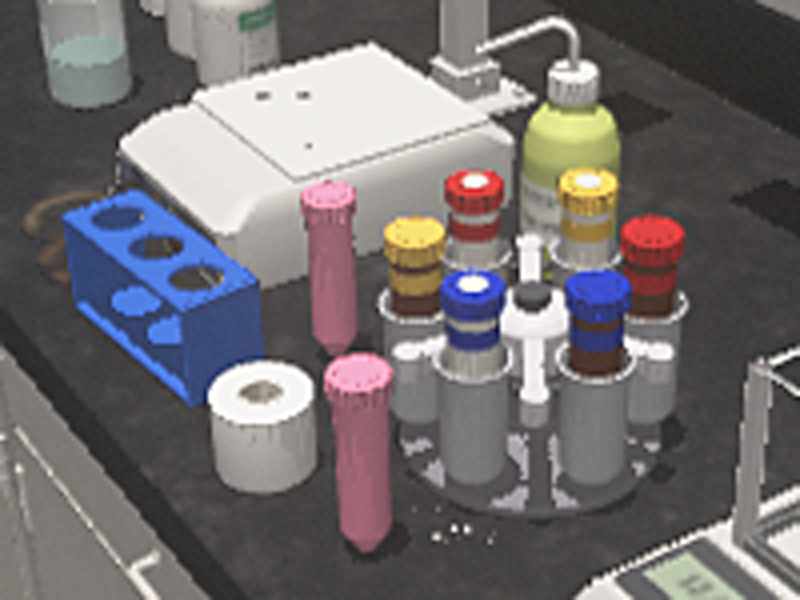

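```bash
cat > h.py <<'E'
import numpy as np,cv2
from scipy.optimize import least_squares
def cloud(info,d):
    K=info["intrinsics"];v,u=np.mgrid[:d.shape[0],:d.shape[1]]
    X=(u-K[0,2])/K[0,0]*d;Y=(v-K[1,2])/K[1,1]*d
    P=np.stack([X,-Y,-d],-1)@np.array(info["rotation"]).T+info["eye"]
    P[d<=0]=np.nan
    return P
def circ(p,r):
    f=lambda q:np.hypot(p[:,0]-q[0],p[:,1]-q[1])-r
    return least_squares(f,p.mean(0)[:2],loss="soft_l1",f_scale=.002).x
E
python3 - <<'E'
from h import *
from station import viewer
nom={"YB":(.626,.084),"RB":(.571,.121),"YS":(.513,.092),"BB":(.509,.027),"BS":(.563,-.012),"RS":(.622,.017),"pink1":(.431,.02),"pink2":(.512,.193)}
for c in ["top","scene"]:
    d=np.load(f"pics/{c}0.npy");P=cloud(viewer.camera_info(c),d);img=cv2.imread(f"pics/{c}0.png")
    hsv=cv2.cvtColor(img,cv2.COLOR_BGR2HSV)
    C=[]
    for n,(x,y) in nom.items():
        D=np.hypot(P[...,0]-x,P[...,1]-y)
        z=P[...,2]
        m=(D<.024)&(z>(.105 if n[0]!='p' else .08))
        zt=np.percentile(z[m],90)
        t=m&(abs(z-zt)<.004)
        q=P[t]
        (ex,ey),er=cv2.minEnclosingCircle(q[:,:2].astype(np.float32)*1000)
        print(c,n,"ztop",round(zt,4),t.sum(),"mean",q.mean(0)[:2].round(4),"enc",round(ex/1000,4),round(ey/1000,4),round(er,1))
        if n[0]!='p': C.append(q.mean(0)[:2])
    C=np.array(C)
    f=lambda p:(np.stack([p[0]+.066*np.cos(p[2]+np.arange(6)*np.pi/3),p[1]+.066*np.sin(p[2]+np.arange(6)*np.pi/3)],1)-C).ravel()
    r=least_squares(f,[.567,.053,.47]);print("rotor",r.x.round(4),(r.fun*1000).round(1).reshape(6,2).tolist())
    z=P[...,2]
    m=(hsv[...,0]>95)&(hsv[...,0]<125)&(hsv[...,1]>80)&(abs(z-.073)<.006)&(np.hypot(P[...,0]-.431,P[...,1]-.269)<.1)
    q=P[m];print("rack",m.sum(),np.median(q[:,2]),cv2.minAreaRect((q[:,:2]*1000).astype(np.float32)))
    # bottle, hotplate
    for nm,b in {"bottle":(.6,.75,.12,.25,.1),"all":(.35,.75,.1,.45,.076)}.items():
        m=(P[...,0]>b[0])&(P[...,0]<b[1])&(P[...,1]>b[2])&(P[...,1]<b[3])&(z>b[4])&(z<.4)
        q=P[m];print(nm,m.sum(),q.min(0).round(3),q.max(0).round(3))
E
```

```text
top YB ztop 0.1446 129 mean [0.6265 0.0803] enc 0.6265 0.0795 17.1
top RB ztop 0.1445 128 mean [0.5721 0.1179] enc 0.5726 0.1175 17.0
top YS ztop 0.1442 132 mean [0.5136 0.0894] enc 0.513 0.0894 17.3
top BB ztop 0.1445 132 mean [0.5075 0.0238] enc 0.5071 0.0243 16.6
top BS ztop 0.1439 155 mean [ 0.5609 -0.013 ] enc 0.5612 -0.0135 17.5
top RS ztop 0.1444 120 mean [0.6211 0.0146] enc 0.6205 0.0156 17.2
top pink1 ztop 0.1196 135 mean [0.4335 0.0207] enc 0.4332 0.0208 16.8
top pink2 ztop 0.1194 129 mean [0.5172 0.1946] enc 0.5174 0.1947 17.1
rotor [0.5669 0.0522 0.44  ] [[0.2, 0.0], [0.3, 0.1], [-0.9, 0.4], [-0.3, 0.2], [0.6, -0.6], [0.1, -0.1]]
rack 988 0.07282064839561386 ((433.213623046875, 268.7224426269531), (56.324954986572266, 150.92657470703125), 4.95074462890625)
bottle 533 [0.659 0.122 0.1  ] [0.735 0.249 0.4  ]
all 5880 [0.402 0.1   0.076] [0.735 0.448 0.4  ]
scene YB ztop 0.1426 93 mean [0.6233 0.079 ] enc 0.6236 0.08 18.2
scene RB ztop 0.1428 95 mean [0.5688 0.1163] enc 0.5693 0.1192 17.9
scene YS ztop 0.1426 107 mean [0.5096 0.0883] enc 0.5109 0.0907 18.2
scene BB ztop 0.1427 123 mean [0.504  0.0229] enc 0.5051 0.0234 17.9
scene BS ztop 0.1429 123 mean [ 0.558  -0.0149] enc 0.5579 -0.0144 18.6
scene RS ztop 0.1428 105 mean [0.6175 0.0145] enc 0.6183 0.0163 18.4
scene pink1 ztop 0.1177 140 mean [0.4306 0.0199] enc 0.4307 0.0212 18.4
scene pink2 ztop 0.118 86 mean [0.514  0.1932] enc 0.5146 0.1946 18.4
rotor [0.5635 0.051  0.4428] [[-0.1, 0.2], [0.1, 0.4], [-0.4, 0.2], [-0.1, -0.1], [0.2, 0.2], [0.4, -1.0]]
rack 586 0.0728147293265371 ((431.4559020996094, 269.8348083496094), (57.91313934326172, 155.0143280029297), 5.0931477546691895)
bottle 519 [0.658 0.12  0.1  ] [0.73  0.247 0.4  ]
all 3069 [0.41  0.1   0.076] [0.731 0.449 0.4  ]
```

```bash
cat >> h.py <<'E'
C=np.array([.5660,.0525]);A=.441
RK=np.array([.4323,.269])
def slot(k): return C+.066*np.array([np.cos(A+k*np.pi/3),np.sin(A+k*np.pi/3)])
def fr(a):
    z=np.array([np.cos(a),np.sin(a),0]);y=np.array([0,0,-1.]);return np.stack([np.cross(y,z),y,z],1)
E
python3 - <<'E'
from h import *
from station import solver,env
s=env.sense();print(s["t"])
R=np.array(s["tcp_rot"]);print(np.degrees(np.arctan2(R[1,2],R[0,2])))
for k in [1,2,3]:
    rad=np.degrees(A)+60*k
    for off in [0,180]:
      for ex in ([0,10,20] if k==3 else [0]):
        a=rad+off+ex
        qs=[solver.inverse_kinematics(np.r_[slot(k),z],fr(np.radians(a))) for z in (.118,.27)]
        print(k,round(a),slot(k).round(4),[None if q is None else np.round(q,2).tolist() for q in qs])
for a in [5,95,185,275]:
    qs=[solver.inverse_kinematics(np.r_[RK,z],fr(np.radians(a))) for z in (.098,.27)]
    print("rack",a,[None if q is None else np.round(q,2).tolist() for q in qs])
E
```

```text
1.1
74.99812141289841
1 85 [0.5714 0.1183] [[-0.47, 0.48, 0.27, 1.86, -0.17, 0.82, 1.37], [-0.58, 0.31, 0.4, 1.73, -0.13, 1.13, 1.35]]
1 265 [0.5714 0.1183] [[-0.8, 0.55, 0.72, 1.88, -0.47, 0.88, -1.5], [-0.89, 0.37, 0.81, 1.75, -0.29, 1.15, -1.64]]
2 145 [0.5118 0.0901] [[-0.32, 0.38, 0.1, 2.01, -0.05, 0.76, 2.35], [-0.47, 0.19, 0.26, 1.87, -0.05, 1.09, 2.35]]
2 325 [0.5118 0.0901] [[-0.73, 0.42, 0.61, 2.03, -0.34, 0.79, -0.53], [-0.8, 0.2, 0.65, 1.89, -0.14, 1.09, -0.7]]
3 205 [0.5063 0.0243] [[-1.07, 0.79, 1.35, 2.08, -0.91, 1.07, -1.95], [-1.2, 0.39, 1.38, 1.94, -0.42, 1.16, -2.35]]
3 215 [0.5063 0.0243] [[-1.07, 0.79, 1.35, 2.08, -0.91, 1.07, -1.78], [-1.2, 0.39, 1.38, 1.94, -0.42, 1.16, -2.18]]
3 225 [0.5063 0.0243] [[-1.07, 0.79, 1.35, 2.08, -0.91, 1.07, -1.6], [-1.2, 0.39, 1.38, 1.94, -0.42, 1.16, -2.0]]
3 385 [0.5063 0.0243] [[-0.57, 0.39, 0.55, 2.06, -0.29, 0.77, 0.6], [-0.68, 0.17, 0.64, 1.92, -0.12, 1.09, 0.45]]
3 395 [0.5063 0.0243] [[-0.55, 0.39, 0.53, 2.06, -0.28, 0.76, 0.77], [-0.67, 0.17, 0.63, 1.92, -0.11, 1.09, 0.62]]
3 405 [0.5063 0.0243] [[-0.54, 0.38, 0.51, 2.06, -0.27, 0.76, 0.93], [-0.65, 0.17, 0.61, 1.92, -0.11, 1.09, 0.79]]
rack 5 [[-0.93, 0.41, 0.38, 2.06, -0.23, 0.72, -0.32], [-0.98, 0.17, 0.41, 1.9, -0.07, 1.09, -0.46]]
rack 95 [[-0.69, 0.39, 0.08, 2.04, -0.05, 0.71, 1.08], [-0.74, 0.17, 0.13, 1.89, -0.02, 1.09, 1.06]]
rack 185 [[-0.42, 0.41, -0.25, 2.02, 0.15, 0.72, 2.47], [-0.52, 0.18, -0.11, 1.87, 0.02, 1.09, 2.58]]
rack 275 [[-1.12, 0.45, 0.62, 2.07, -0.38, 0.74, -1.75], [-1.18, 0.18, 0.64, 1.91, -0.12, 1.09, -1.98]]
```

```bash
cat >> h.py <<'E'
from station import env,effector,viewer,solver
def st(tag=""):
    s=env.sense();print(tag,"t",round(s["t"],2),"p",np.round(s["ee_pos"],4),"F",np.round(s["wrist_force"],1),"M",np.round(s["moment"],2),"w",round(s["gripper_width"],4));return s
def pic(c,n):
    p,d=viewer.read_camera(c);cv2.imwrite(f"pics/{n}.png",p[:,:,::-1]);return p,d
E
python3 - <<'E'
from h import *
a=np.radians(38);k=3;p=slot(k)
q=env.sense()["ee_pos"]
env.movel(np.r_[q[:2],.33],rate=.3)
env.reach(np.r_[p,.26],fr(a)); st("above")
env.movel(np.r_[p,.118],rate=.12); st("down")
pic("scene","s1");pic("top","t1")
effector.grasp(12); st("grasp")
E
```

```text
above t 4.1 p [0.5065 0.0255 0.26  ] F [ 0.  -0.5 -0.1] M [-0.03  0.01 -0.01] w 0.092
down t 5.43 p [0.5069 0.0244 0.1186] F [0.8 0.8 0.5] M [-0.06  0.08  0.  ] w 0.0918
grasp t 6.44 p [0.5063 0.0243 0.118 ] F [ 0.1  0.7 -0.3] M [-0.01  0.01  0.  ] w 0.0335
```

```bash
python3 - <<'E'
import cv2,numpy as np
a=cv2.imread("pics/s1.png")[130:280,170:370];b=cv2.imread("pics/t1.png")[130:280,200:400]
cv2.imwrite("pics/z1.png",cv2.resize(np.hstack([a,b]),(800,300),interpolation=2))
E
```

```text
(no output)
```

View pics/z1.png

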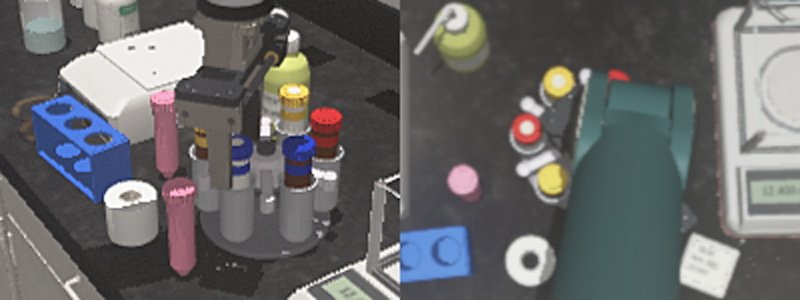

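```bash
cat >> h.py <<'E'
def lower(p,z0,z1,step=.012,lim=6,rate=.1):
    """stepwise lowering with force watch"""
    z=z0
    while z>z1+1e-4:
        z=max(z1,z-step);env.movel(np.r_[p,z],rate=rate);s=env.sense();F=s["wrist_force"]
        if np.linalg.norm(F)>2.5: print(round(z,3),np.round(F,1),np.round(s["moment"],2))
        if np.linalg.norm(F)>lim: print("STOP");return False
    return True
E
python3 - <<'E'
from h import *
p=slot(3)
effector.grasp(20)
env.movel(np.r_[p,.15],rate=.1); st("l1")
env.movel(np.r_[p,.265],rate=.15); st("l2")
env.reach(np.r_[RK,.265],fr(np.radians(95))); st("over rack")
env.movel(np.r_[RK,.175],rate=.15);st()
ok=lower(RK,.175,.101,step=.015);st("low")
pic("scene","s2")
E
```

```text
l1 t 7.12 p [0.5063 0.0245 0.1501] F [ 0.4  0.4 -0.5] M [-0.08  0.1  -0.03] w 0.0336
l2 t 8.04 p [0.5056 0.0244 0.2641] F [-0.6  1.  -0.7] M [-0.06  0.03  0.01] w 0.0335
over rack t 9.04 p [0.4331 0.2674 0.2647] F [ 0.6 -0.4 -0.4] M [ 0.01  0.05 -0.05] w 0.0333
 t 9.79 p [0.4331 0.2687 0.1756] F [ 0.7 -0.2 -0.6] M [-0.   -0.02 -0.01] w 0.0336
low t 11.28 p [0.4321 0.2688 0.1009] F [-0.7 -0.2  0.3] M [-0.   -0.01  0.01] w 0.0332
```

View pics/s2.png

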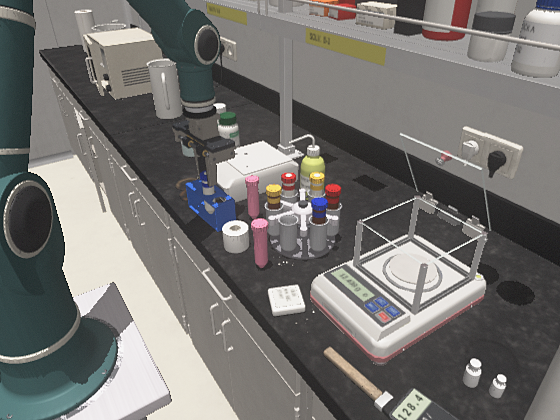

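```bash
cat > mv.py <<'E'
from h import *
def pick(p,a,zg,F=20):
    env.reach(np.r_[p,.24],fr(a)); env.movel(np.r_[p,zg],rate=.12); st("down")
    effector.grasp(F); s=st("grasp"); return s
def lift(p,zl=.265):
    s=env.sense();z=s["ee_pos"][2]
    env.movel(np.r_[p,z+.03],rate=.1);st("l1");env.movel(np.r_[p,zl],rate=.15);st("l2")
def carry_in(p,a,zt=.1195):
    env.reach(np.r_[p,.265],fr(a)); env.movel(np.r_[p,.195],rate=.15);st("at rim")
    ok=lower(p,.195,zt,step=.015);st("low");return ok
def rel(p):
    effector.release();st("rel");env.movel(np.r_[p,.26],rate=.15);st("up")
E
python3 - <<'E'
from mv import *
rel(RK)
p=slot(2);pick(p,np.radians(-35),.118)
lift(p)
ok=carry_in(slot(3),np.radians(38))
pic("scene","s3")
E
```

```text
rel t 12.3 p [0.4323 0.269  0.101 ] F [-0.2  0.2  0.6] M [0.01 0.04 0.01] w 0.092
up t 13.51 p [0.4318 0.2687 0.2591] F [ 0.1 -1.2  0.4] M [ 0.01 -0.03  0.  ] w 0.0919
down t 16.21 p [0.5123 0.0902 0.1186] F [-0.6 -0.2  0.2] M [-0.05  0.08 -0.  ] w 0.0922
grasp t 17.12 p [0.5118 0.0901 0.118 ] F [0.4 0.3 0.1] M [-0.05  0.09  0.04] w 0.0333
l1 t 17.57 p [0.5118 0.0904 0.1482] F [-0.2  1.1 -0.1] M [-0.05  0.14  0.01] w 0.033
l2 t 18.51 p [0.5111 0.0901 0.2641] F [ 0.3  0.6 -0.7] M [-0.13  0.11  0.04] w 0.0332
at rim t 20.33 p [0.5068 0.0243 0.1954] F [-0.4  0.7 -0.1] M [-0.09 -0.    0.03] w 0.0334
low t 22.08 p [0.5065 0.0243 0.1199] F [ 0.2 -0.5 -0.6] M [-0.03  0.01  0.02] w 0.0331
```

View pics/s3.png

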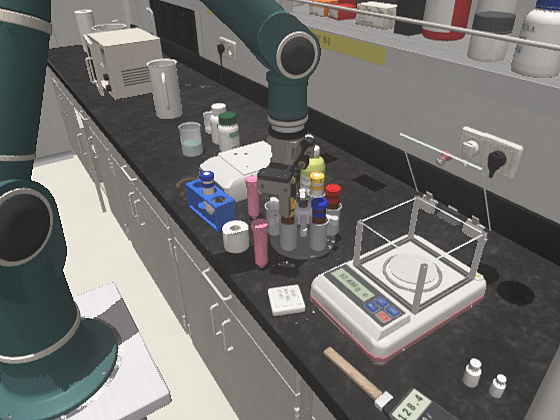

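BB stands in the middle rack hole (px 206,180); YS is down in bucket 3 with no insertion force. Next: RB from bucket 1 to bucket 2.

```bash
python3 - <<'E'
from mv import *
rel(slot(3))
p=slot(1);pick(p,np.radians(85),.118)
lift(p)
ok=carry_in(slot(2),np.radians(145))
pic("scene","s4")
E
```

```text
rel t 23.1 p [0.5063 0.0243 0.1195] F [-0.4  1.2  0.6] M [-0.02  0.01  0.02] w 0.0917
up t 24.18 p [0.5057 0.0244 0.2592] F [ 0.7  0.4 -0.4] M [-0.07  0.01  0.02] w 0.0923
down t 26.06 p [0.5721 0.1183 0.1188] F [-0.4 -0.1 -0.4] M [ 0.08  0.02 -0.02] w 0.092
grasp t 26.98 p [0.5714 0.1183 0.118 ] F [-0.4  0.5 -0.3] M [ 0.07  0.   -0.03] w 0.0331
l1 t 27.43 p [0.5715 0.1184 0.1483] F [-0.7  0.1 -0.5] M [ 0.02  0.03 -0.02] w 0.0331
l2 t 28.36 p [0.5707 0.1182 0.2639] F [-0.3 -0.2 -1.3] M [ 0.03 -0.02 -0.03] w 0.0331
at rim t 29.91 p [0.5123 0.0901 0.1953] F [ 0.5  0.4 -1.2] M [0.07 0.04 0.07] w 0.0331
low t 31.66 p [0.512  0.0902 0.1199] F [-0.9  0.5 -0.5] M [0.07 0.04 0.01] w 0.0333
```

View pics/s4.png

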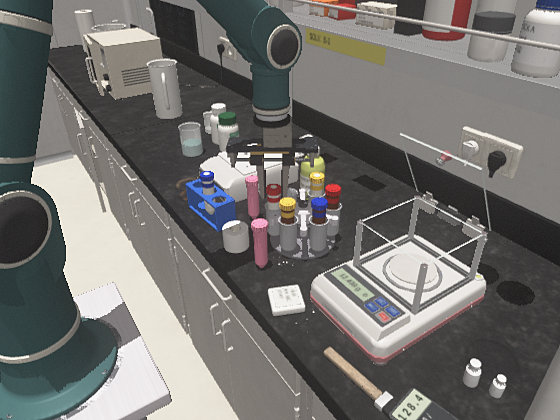

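```bash
python3 - <<'E'
from mv import *
rel(slot(2))
pick(RK,np.radians(95),.0995)
lift(RK)
ok=carry_in(slot(1),np.radians(85))
pic("scene","s5")
E
```

```text
rel t 32.67 p [0.5118 0.0901 0.1195] F [-0.5  0.2  0.1] M [0.04 0.07 0.  ] w 0.092
up t 33.76 p [0.5111 0.09   0.2591] F [-0.6 -0.7 -0.6] M [ 0.1   0.08 -0.  ] w 0.0919
down t 36.23 p [0.4328 0.2693 0.1001] F [ 0.5 -0.4 -0.5] M [ 0.09 -0.02  0.03] w 0.092
grasp t 37.14 p [0.4323 0.269  0.0995] F [ 0.1 -0.4  0.4] M [ 0.06  0.03 -0.05] w 0.0336
l1 t 37.59 p [0.4323 0.2691 0.1296] F [-0.3  0.8  0. ] M [-0.02  0.02 -0.  ] w 0.0331
l2 t 38.64 p [0.4317 0.2686 0.264 ] F [-0.4  0.4 -1. ] M [0.03 0.   0.01] w 0.0332
at rim t 40.09 p [0.5716 0.1193 0.1956] F [ 0.6  0.2 -0.1] M [-0.01  0.02  0.02] w 0.0335
low t 41.84 p [0.5717 0.1183 0.1199] F [ 0.3  0.6 -1. ] M [ 0.02 -0.   -0.  ] w 0.0333
```

View pics/s5.png

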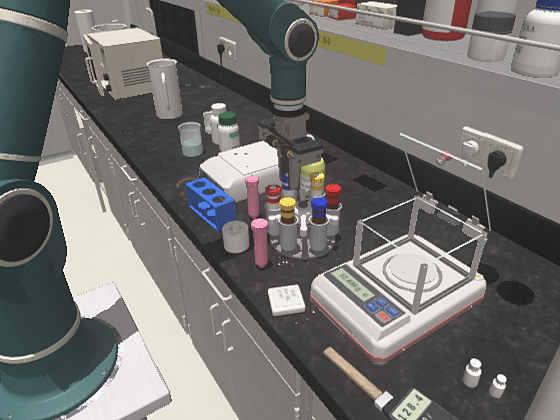

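```bash
python3 - <<'E'
from mv import *
from station import tip_of
rel(slot(1))
env.movel(np.r_[slot(1),.33],rate=.25)
env.reach(np.r_[.25,.55,.33],fr(np.radians(75)));st("away")
for c in ("scene","top"):
    p,d=pic(c,c[0]+"6");P=cloud(viewer.camera_info(c),d)
    for k in range(6):
        x,y=slot(k);m=(np.hypot(P[...,0]-x,P[...,1]-y)<.024)&(P[...,2]>.105)
        zt=np.percentile(P[...,2][m],90);q=P[m&(abs(P[...,2]-zt)<.004)]
        print(c,k,zt.round(4),(q.mean(0)[:2]-[x,y]).round(4))
    for n in ["red_sample_mid","red_balance_mid","blue_sample_mid","blue_balance_mid","yellow_sample_mid","yellow_balance_mid","timer","label_roll"]:
        print(n,[(np.round(x["at"],3).tolist(),round(x["score"],2)) for x in tip_of(c,n)[:3]])
a=cv2.imread("pics/s6.png")[130:280,170:370];b=cv2.imread("pics/t6.png")[130:280,200:400]
cv2.imwrite("pics/z6.png",cv2.resize(np.hstack([a,b]),(800,300),interpolation=2))
E
```

```text
rel t 42.86 p [0.5714 0.1183 0.1195] F [-0.6  1.1 -0.2] M [ 0.   -0.05 -0.01] w 0.0919
up t 43.94 p [0.5708 0.1182 0.259 ] F [ 0.1 -0.1  0.6] M [ 0.05 -0.01 -0.03] w 0.0919
away t 46.32 p [0.2514 0.5493 0.3299] F [-0.2 -0.5  0.9] M [ 0.01  0.02 -0.04] w 0.0918
scene 0 0.1427 [-0.003  -0.0019]
scene 1 0.1428 [-0.0033 -0.0014]
scene 2 0.1427 [-0.0037 -0.0018]
scene 3 0.1429 [-0.004  -0.0013]
scene 4 0.1427 [-0.0027 -0.0016]
scene 5 0.1429 [-0.0028 -0.0013]
red_sample_mid [([0.626, 0.017, 0.081], 0.8)]
red_balance_mid [([0.511, 0.097, 0.084], 0.59)]
blue_sample_mid [([0.563, -0.014, 0.082], 0.81), ([0.511, 0.196, 0.062], 0.8), ([0.431, 0.022, 0.059], 0.63)]
blue_balance_mid [([0.573, 0.12, 0.083], 0.6)]
yellow_sample_mid [([0.506, 0.029, 0.084], 0.87)]
yellow_balance_mid [([0.628, 0.084, 0.079], 0.59)]
timer [([0.414, -0.103, -0.004], 0.84)]
label_roll [([0.424, 0.121, -0.003], 0.98)]
top 0 0.1446 [0.0006 0.0002]
top 1 0.1452 [-0.0007  0.    ]
top 2 0.1446 [-0.0003  0.0003]
top 3 0.1445 [-0.0007  0.0005]
top 4 0.1443 [ 0.0007 -0.    ]
top 5 0.1446 [ 0.0003 -0.0003]
red_sample_mid [([0.623, 0.016, 0.085], 0.58)]
red_balance_mid [([0.508, 0.094, 0.086], 0.66)]
blue_sample_mid [([0.562, -0.011, 0.083], 0.74), ([0.518, 0.197, 0.058], 0.66), ([0.435, 0.023, 0.054], 0.63)]
blue_balance_mid [([0.57, 0.118, 0.085], 0.69)]
yellow_sample_mid [([0.503, 0.026, 0.084], 0.65)]
yellow_balance_mid [([0.626, 0.082, 0.083], 0.62)]
timer [([0.415, -0.101, -0.0], 0.83)]
label_roll [([0.428, 0.124, -0.001], 0.63)]
```

View pics/z6.png

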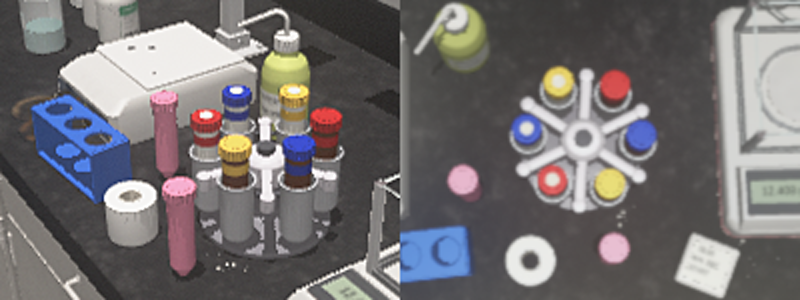

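All six tubes sit at equal height, and each colour faces its pair: yellow top-left/bottom-right, red top-right/bottom-left, blue left/right. Handing in.

```bash
python3 -c "
from station import workorder; print(workorder.finish_job())"
```

```text
the job is handed in; nothing more can be done
None
```

The rotor is rebalanced and the job is handed in, at about 47 s of the 99 s allowed; the system gave no verdict. I parked the blue counterweight in the rack's middle hole and moved the yellow sample into the place it left. The red counterweight then went into the yellow sample's old place, and the blue counterweight into the red counterweight's old place.

- **Seating and pairs:** Both cameras and the networks show all six tubes upright and fully down, with cap tops level to about 1 mm. In each colour, the sample and the counterweight are opposite each other.
- **Bystanders:** The timer and the label roll read within about 4 mm of where they started, which is the networks' own accuracy.
- **Forces and contact:** Wrist force stayed below about 2.5 N at every reading. The arm ended open and clear of everything.
- **Disagreement:** The two cameras differ by a steady 3 mm or so, mainly in x, with about 2 mm in height. I aimed between them, and every insertion went in without resistance.

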